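# Raise the torque setting by four clicks and store it

## Robot

A 6-joint arm with a two-finger parallel gripper is mounted at the origin on a cart in front of the work surface, level with it; the furniture and walls round the work are solid. World frame = base frame: x ahead of the robot, y to its left, z up, the work surface at z = 0. Lengths are in mm, angles in rad, forces in N, time in s.
With the tool pointing down it reaches from about 275 to 875 mm from the base axis. Payload 12.5 kg.
Tool frame: the origin (TCP) lies between the finger pads; the fingertips stand 25 mm ahead of it and the grasp point (between the pads) lies 6 mm ahead of it; x points along the fingers, z is the direction in which the jaws open and shut, and the axes are right-handed (so a half turn about x gives the same grasp; the last joint's range is limited). The gripper opens to 85 mm and grips with 20 to 120 N. Pads are 22 mm wide; open, the fingers measure 114 mm over their backs; the gripper's body (76 mm by 85 mm) begins 54 mm behind the grasp point. The pads swing forward as they close: fully open they stand 13 mm farther back than shut.
Start: joints at [1.195, 0.351, 1.652, -0, 1.139, -0.085], TCP at [157.664, 526.903, 256.29] pointing down, gripper open.
Joint ranges: [-2.75, 2.75], [-0.79, 2.1], [0.01, 2.65], [-1.57, 4.71], [0.07, 3.14], [-2.87, 2.87]. Speed limits (rad/s): [2.22, 2.22, 2.79, 3.14, 3.14, 3.14].

## Interface

Orientations are given as a rotation vector (axis times angle).
In Python, from rig import ctrl, grab_frame, camera_model gives the robot as it stands. The module is installed in compiled form; this text tells all that it offers.
- The arm moves only by the tool play_rows, never from a script. Its argument "deltas" is a list of rows, each an object with "offset": the shift along the tool's x, y, z each as a share of 30 mm, from -1 to 1, a list of three; "twist": the turn, a rotation vector about the tool's x, y, z each as a share of 0.12 rad, from -1 to 1, a list of three. A call has 1 to 8 rows; each row shifts and turns the commanded pose from where the row before left it, along the tool's axes as they then stand; what a row does not reach is not made up. A row lasts 1/10 s, in which the tool goes at most 50 mm and 8.59 degrees, less where a joint would pass 70% of its speed; a pose out of reach is approached as far as the arm can. A call with a number of a shift or a turn outside -1 to 1 is refused whole. A call with a gripper value outside its range is refused whole. "jaw" is the gripper's target within -1 to 1 (fully open at 1, half-way at 0, shut at -1), set as the call begins (left out, the last holds). The fingers move at their own pace and stop on an object; "squeeze" is the grip in N (left out, the last holds). Time passes only in rows, so rows that do not move let the fingers close. It gives the time, the measured TCP pose, the force and the opening at its end, in the units of the state.
- ctrl.sense(): the state, without advancing time (a new reading comes with each control period).
- grab_frame(name): name is "scene" or "top" or "wrist"; returns the picture (400x640x3 uint8, red, green, blue); there is no depth.
- camera_model(name): a dict with "fx", "fy", "cx", "cy" (pixels), "k1" (the pictures are not rectified: a ray, as slopes to the right and down, at radius r is drawn at 1 + k1 r^2 times it, then the intrinsics apply), "cam_to_world" (4x4, takes a point from camera to world coordinates); the wrist camera has in their place "hand_eye" (4x4, takes a point from camera to tool coordinates, whose origin is the TCP and whose axes are the tool frame's). Camera axes: x right, y down, z forward; pixel columns grow to the right and rows downward; lengths in mm; the calibration is good to about 2 mm. A picture is of the moment at which its call begins: read the wrist's pose just before it. camera_model takes no time and is no camera call.
- ctrl.hand_in(): hands the job in, once; it reports no verdict.
The state is a dict: "t": time; "joint_pos": joint angles; "qd": joint speeds; "tau": joint torques, N m; "tcp_pos": TCP position; "orientation": TCP orientation; "ft_force": force on the tool from outside, world axes, zero at the start; "torque": the same for the moment, N m; "finger_gap": finger opening in mm.
Only numpy, scipy, OpenCV 4.12 (cv2) and the standard library are available. Lean on these libraries where they do the work, as an engineer would, in place of code of your own. Each camera call takes 0.05 s, during which the arm holds its last target. There are 200 camera calls.

## Task

The electric screwdriver needs more torque: with a fingertip against the upright tab on the controller's click-stop dial, push the dial round clockwise (seen from above) by exactly four clicks from where it stands, never past the fourth. Then press the round store button beside the dial fully down and let it come back up, so that the controller keeps the setting. Only push and press, pinch or lift nothing, and leave the loose things around the controller where they are.

Things in the scene. Friction and masses are not known exactly. Their poses are not given: they have to be found in the camera images.
- controller: Grey box of the electric screwdriver's torque controller, 140 x 226 mm and 40 mm high, fixed to the bench. Origin: centre of its underside on the bench. Its +x points to the back of the box (away from the robot at yaw 0), +y to its left, z up. The dial is on one half of its top and the store button on the other (left or right, it differs).
- dial_axis (a point): Centre of the dial's top face, on its vertical turning axis; 57 mm above the bench. The dial is a black disc 92 mm across. Its top face is clear except for the upright tab and a flush centre cap.
- tab_tip (a point): Point on the dial's finger tab, 40 mm from the dial axis, at the height of the tab's top edge (79 mm above the bench). The tab is an upright metal plate standing on the dial, lying along a radius from 19 to 43 mm off the axis, 8 mm thick and 22 mm high. It turns with the dial; between click stops the push needed there rises to about 7 N.
- torque_dial (a joint): Dial angle, rad, growing clockwise seen from above. Nine click stops: 0, 0.419, 0.838 ... 3.35 (every 24 degrees), a black tick on the box for each; end stops just outside them. It starts resting in the first (0), the tab pointing to the left side of the box (within about 35 degrees of its +y). The ridge half-way to the next stop passed, it snaps into that by itself and stays.
- store_button (a joint): Travel of the store button, m: 0 up, 0.006 fully down. Sprung, about 5 N to push fully down; returns by itself.
- store_button_top (a point): Centre of the top face of the store button, a grey round push button 28 mm across, standing 10 mm out of a black collar on the controller's top beside the dial, its top face 56 mm above the bench; it presses straight down.
- loose_flux_bottle: Small brown dropper bottle with a black nozzle, 31 mm across, 81 tall, standing to the right of the controller. A loose bystander, not part of the work. Origin: centre of its underside.
- loose_loupe: Black eyepiece loupe, 37 mm across, 41 tall, behind the controller. A loose bystander, not part of the work. Origin: centre of its underside.
- loose_heat_sink: Finned metal heat sink, 36x44x19 mm, in front of the controller. A loose bystander, not part of the work. Origin: centre of its underside.
- loose_tape_green: Roll of green tape, 78x84x20 mm, lying to the left of the controller. A loose bystander, not part of the work. Origin: centre of its underside.
- loose_driver_1: Slim blue screwdriver, 13x156x11 mm, lying behind the controller, left part. A loose bystander, not part of the work. Origin: centre of its underside.
- loose_board_1: Small circuit board, 26x43x10 mm, in front of the controller. A loose bystander, not part of the work. Origin: centre of its underside.

How it is judged (in metres and radians):
On the way, in this order (a step that is already met when the one before it is completed fails the run):
1. the dial rests in the fourth click stop clockwise from its start (distance of tab_tip from where it was at the start of the episode between 0.0548 and 0.0637 m and velocity of joint torque_dial between -0.1 and 0.1 rad/s), for 0.2 s.
2. the store button is pressed down with the dial in that stop (distance of tab_tip from where it was at the start of the episode between 0.0548 and 0.0637 m and value of joint store_button above 0.0045 m), for 0.05 s.
At the end, for the whole second after the job is handed in: The dial rests four clicks (96 degrees, within 0.4 of a click) clockwise of where it started, and the store button has been pressed (at least 4.5 of its 6 mm) after that and is up again (distance of tab_tip from where it was at the start of the episode between 0.0548 and 0.0637 m and value of joint store_button below 0.0015 m and velocity of joint torque_dial between -0.05 and 0.05 rad/s); the robot touches nothing.
It fails at once if the dial goes past the fourth click (distance of tab_tip from where it was at the start of the episode above 0.0657 m).
It fails at once if the store button is pressed before the dial stands four clicks on (value of joint store_button above 0.003 m and distance of tab_tip from where it was at the start of the episode below 0.0535 m).
It fails at once if the dial's tab is pinched: gripped on both sides at once (contact force between the fingers and torque_dial_c1 above 1 N and contact force between the fingers and torque_dial_c2 above 1 N).
It fails at once if a loose bystander is knocked away, lifted or carried off (moved 30 mm) (distance of any of loose_flux_bottle, loose_loupe, loose_heat_sink, loose_tape_green, loose_driver_1, loose_board_1 from where it was at the start of the episode above 0.03 m).
It also fails if it takes over 51 s, if anything falls off the work surface, if the arm or the gripper's body presses on something with over 40 N, if the wrist force passes 120 N, or if a joint passes its speed limit or range.

## Working session

There is one attempt and no reset: what is moved stays moved. The work goes in short steps, Python scripts to look and compute and a tool call to move; the robot and the scene stay as the last step left them, time stands still between calls to the robot, and variables do not carry over. Pictures are saved under pics/ and viewed, about 8 in all and at most 12, crops included, and the job is handed in when it is done.

Besides the shell and the picture viewer there is one more tool, called as name(argument=value, ...), one argument or row to a line, values as JSON. play_rows: Moves the arm, as the interface text tells. Its arguments: {"type":"object","properties":{"deltas":{"type":"array"},"jaw":{"type":"number"},"squeeze":{"type":"number"}},"required":["deltas"]}

```bash
mkdir -p pics
cat > h.py <<'E'
import numpy as np, cv2
from rig import ctrl, grab_frame, camera_model
from scipy.spatial.transform import Rotation as R
def snap(n,f):
    s=ctrl.sense(); im=grab_frame(n)[:,:,::-1].copy(); cv2.imwrite('pics/'+f,im); return im,s
def toworld(n,u,v,z):
    m=camera_model(n); T=np.array(m['cam_to_world'])
    a=np.array([(u-m['cx'])/m['fx'],(v-m['cy'])/m['fy']]); p=a.copy()
    for _ in range(20): p=a/(1+m['k1']*(p@p))
    d=T[:3,:3]@np.array([p[0],p[1],1]); o=T[:3,3]
    return o+d*(z-o[2])/d[2]
E
python3 - <<'E'
from h import *
im,s=snap('top','top0.png'); print(s)
print(camera_model('top'))
snap('scene','scene0.png')
E
```

```text
{'t': 0.0, 'joint_pos': array([ 1.19544860e+00,  3.51235696e-01,  1.65242611e+00,  1.86613968e-05,
        1.13911093e+00, -8.46048691e-02]), 'qd': array([-0.00139259, -0.00076172, -0.00149137, -0.00031614, -0.00024271,
        0.00145632]), 'tau': array([-2.63863600e-03, -5.06098187e+01, -2.91405237e+01, -2.17717848e-04,
        4.49022918e-03,  1.31330441e-05]), 'tcp_pos': array([157.52720211, 526.64028353, 255.75793834]), 'orientation': array([-0.99304912,  1.33386722,  0.99203888]), 'ft_force': array([0.32613016, 0.29889551, 0.33246629]), 'torque': array([-0.01055206,  0.05014748, -0.00677367]), 'finger_gap': 85.2014998308969}
{'fx': 483.76531566653364, 'fy': 483.76531566653364, 'cx': 326.2530912705544, 'cy': 202.25118189804832, 'k1': -0.056102727334870595, 'cam_to_world': array([[-6.88639052e-05, -9.97399907e-01,  7.20653933e-02,
         4.81646005e+02],
       [-9.99826443e-01,  1.41125701e-03,  1.85766787e-02,
        -5.19091532e+01],
       [-1.86300804e-02, -7.20516066e-02, -9.97226898e-01,
         1.09214872e+03],
       [ 0.00000000e+00,  0.00000000e+00,  0.00000000e+00,
         1.00000000e+00]])}
```

View pics/top0.png

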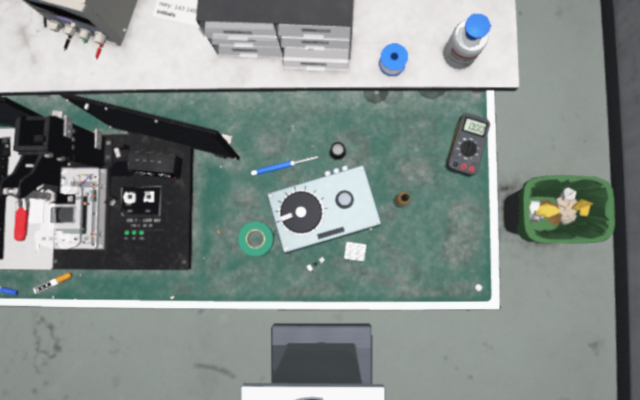

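View pics/scene0.png

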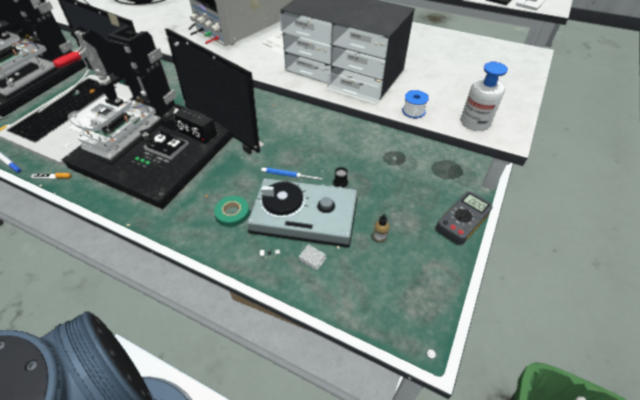

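Run:
```python
from h import *
im=cv2.imread('pics/top0.png')[140:280,230:420]
cv2.imwrite('pics/c0.png',cv2.resize(im,None,fx=4.2,fy=4.2,interpolation=cv2.INTER_CUBIC))
```

```text
(no output)
```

View pics/c0.png

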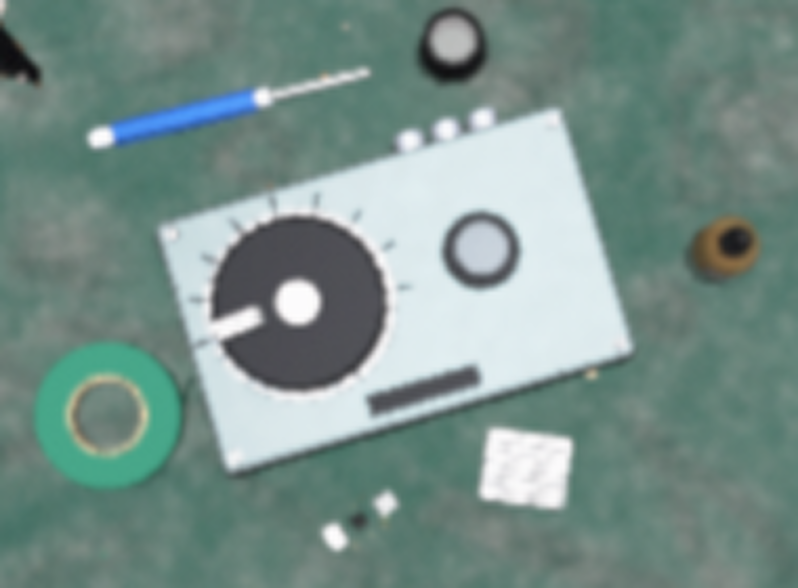

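```bash
cat > g.py <<'E'
from h import *
P=lambda x,y,z:toworld('top',230+x/4.2,140+y/4.2,z)
C=P(298,302,57)
E
python3 - <<'E'
from g import *
cs=[P(*c,40) for c in [(160,228),(558,108),(632,352),(232,470)]]
print('corners',np.round(cs,1), [np.linalg.norm(cs[i]-cs[(i+1)%4]).round(1) for i in range(4)], np.mean(cs,0))
l=cs[0]-cs[1]; l2=cs[3]-cs[2]
print('yaw of +y', [np.degrees(np.arctan2(v[1],v[0])) for v in (l,l2,cs[0]-cs[3])])
print('C',C,'btn',P(481,248,56))
for p in [(212,330),(262,314),(235,322)]:
    q=P(*p,79)-C; print('tab',q.round(1),np.hypot(*q[:2]),np.degrees(np.arctan2(q[1],q[0])))
for p in [(203,343),(196,300),(208,259),(236,226),(273,202),(317,200),(357,216),(389,244),(404,287)]:
    q=P(*p,40)-C; print('tick',np.hypot(*q[:2]).round(1),np.degrees(np.arctan2(q[1],q[0])).round(1))
s=ctrl.sense(); print(R.from_rotvec(s['orientation']).as_matrix().round(3))
E
```

```text
corners [[ 575.4   95.1   40. ]
 [ 637.8 -112.5   40. ]
 [ 510.6 -150.1   40. ]
 [ 449.8   56.7   40. ]] [np.float64(216.8), np.float64(132.7), np.float64(215.6), np.float64(131.3)] [543.38183939 -27.69065007  40.        ]
yaw of +y [np.float64(106.74834402992379), np.float64(106.39194184410289), np.float64(16.983317888556147)]
C [535.76672868  21.65747702  57.        ] btn [563.3661319  -71.85084135  56.        ]
tab [-15.1  41.5  22. ] 44.12740060242174 110.05050918321412
tab [-7.1 16.4 22. ] 17.92247382905003 113.47742048578192
tab [-11.1  29.9  22. ] 31.949125642757387 110.39391976990224
tick 54.5 112.0
tick 54.4 87.9
tick 53.6 64.2
tick 52.7 39.7
tick 55.0 15.2
tick 54.7 -8.9
tick 54.3 -32.7
tick 55.5 -56.0
tick 54.5 -80.9
[[-0.    -0.958  0.287]
 [-0.001  0.287  0.958]
 [-1.     0.    -0.001]]
```

play_rows(
  deltas=[
    {"offset":[0,-0.8,-0.64],"twist":[0,0,0]},
    {"offset":[0,-0.8,-0.64],"twist":[0,0,0]},
    {"offset":[0,-0.8,-0.64],"twist":[0,0,0]},
    {"offset":[0,-0.8,-0.64],"twist":[0,0,0]},
    {"offset":[0,-0.8,-0.64],"twist":[0,0,0]},
    {"offset":[0,-0.8,-0.64],"twist":[0,0,0]},
    {"offset":[0,-0.8,-0.64],"twist":[0,0,0]},
    {"offset":[0,-0.8,-0.64],"twist":[0,0,0]},
  ],
  jaw=-1,
  squeeze=20,
)

```text
t: 0.9
tcp_pos: [298.0, 323.5, 256.1]
orientation: [-0.993, 1.333, 0.992]
ft_force: [0.7, 0.9, -0.5]
finger_gap: -0.1
```

play_rows(
  deltas=[
    {"offset":[0,-0.8,-0.64],"twist":[0,0,0]},
    {"offset":[0,-0.8,-0.64],"twist":[0,0,0]},
    {"offset":[0,-0.8,-0.64],"twist":[0,0,0]},
    {"offset":[0,-0.8,-0.64],"twist":[0,0,0]},
    {"offset":[0,-0.8,-0.64],"twist":[0,0,0]},
    {"offset":[0,-0.8,-0.64],"twist":[0,0,0]},
    {"offset":[0,-0.8,-0.64],"twist":[0,0,0]},
    {"offset":[0,-0.8,-0.64],"twist":[0,0,0]},
  ],
)

```text
t: 1.7
tcp_pos: [437.9, 121.3, 256.1]
orientation: [-0.992, 1.333, 0.992]
ft_force: [-0.3, 0.1, -0.5]
finger_gap: 0.2
```

play_rows(
  deltas=[
    {"offset":[0,-0.8,-0.64],"twist":[0,0,0]},
    {"offset":[0,-0.8,-0.64],"twist":[0,0,0]},
    {"offset":[0,-0.8,-0.64],"twist":[0,0,0]},
    {"offset":[0,0,0],"twist":[-0.9,0,0]},
    {"offset":[0,0,0],"twist":[-0.9,0,0]},
    {"offset":[0,0,0],"twist":[-0.9,0,0]},
    {"offset":[0,0,0],"twist":[-0.9,0,0]},
    {"offset":[0,0,0],"twist":[-0.9,0,0]},
  ],
)

```text
t: 2.5
tcp_pos: [489.7, 46.6, 256.0]
orientation: [-1.393, 1.079, 1.394]
ft_force: [-0.3, -0.3, 0.5]
finger_gap: 0.1
```

play_rows(
  deltas=[
    {"offset":[0,0,0],"twist":[-0.9,0,0]},
    {"offset":[0.8,0,0],"twist":[-0.18,0,0]},
    {"offset":[0.8,0,0],"twist":[0,0,0]},
    {"offset":[0.8,0,0],"twist":[0,0,0]},
    {"offset":[0,0,0],"twist":[0,0,0]},
    {"offset":[0,0,0],"twist":[0,0,0]},
  ],
)

```text
t: 3.1
tcp_pos: [490.0, 46.7, 184.6]
orientation: [-1.482, 1.006, 1.483]
ft_force: [0.5, 0.4, 0.3]
finger_gap: -0.1
```

```bash
cat >> g.py <<'E'
def rel(phi):
    """tool position in the tab frame for dial angle phi (deg)"""
    s=ctrl.sense(); M=R.from_rotvec(s['orientation']).as_matrix(); p=s['tcp_pos']-C
    r=np.array([np.cos(np.radians(phi)),np.sin(np.radians(phi))]); t=np.array([-r[1],r[0]])
    print('t',s['t'],'tcp',s['tcp_pos'].round(1),'yaw z',np.degrees(np.arctan2(M[1,2],M[0,2])).round(2),'x',M[:,0].round(3),'rad',(p[:2]@r).round(1),'tan',(p[:2]@t).round(1),'gap',s['finger_gap'],'F',s['ft_force'].round(1))
E
python3 - <<'E'
from g import *
rel(111.7)
snap('wrist','w0.png'); snap('top','top1.png')
print(camera_model('wrist'))
E
```

```text
t 3.1 tcp [490.   46.7 184.6] yaw z 111.7 x [-0.001  0.    -1.   ] rad 40.2 tan 33.3 gap -0.10109290101456389 F [0.5 0.4 0.3]
{'fx': 299.8733179407073, 'fy': 299.8733179407073, 'cx': 317.1717743505255, 'cy': 199.17317902653704, 'k1': -0.013188948730366369, 'hand_eye': array([[-2.50468755e-04, -2.71210733e-01,  9.62519961e-01,
        -1.17881396e+02],
       [ 5.74391629e-05, -9.62519994e-01, -2.71210727e-01,
         6.94822331e+01],
       [ 9.99999967e-01, -1.26434725e-05,  2.56659302e-04,
        -2.66724084e-01],
       [ 0.00000000e+00,  0.00000000e+00,  0.00000000e+00,
         1.00000000e+00]])}
```

View pics/w0.png

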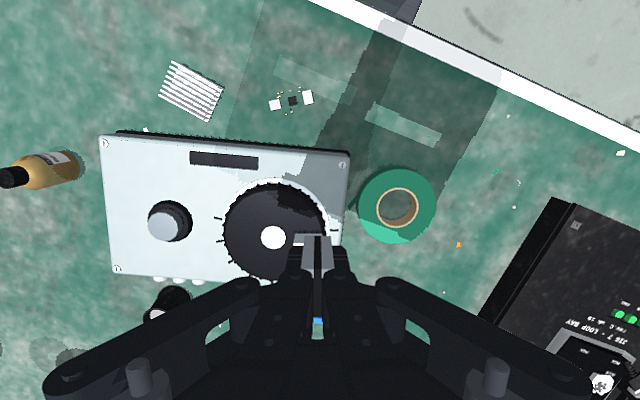

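```bash
cat >> g.py <<'E'
def wpt(u,v,z,s=None):
    s=s or ctrl.sense(); m=camera_model('wrist'); H=np.array(m['hand_eye'])
    T=np.eye(4); T[:3,:3]=R.from_rotvec(s['orientation']).as_matrix(); T[:3,3]=s['tcp_pos']; T=T@H
    a=np.array([(u-m['cx'])/m['fx'],(v-m['cy'])/m['fy']]); p=a.copy()
    for _ in range(20): p=a/(1+m['k1']*(p@p))
    d=T[:3,:3]@np.array([p[0],p[1],1]); o=T[:3,3]; return o+d*(z-o[2])/d[2]
E
python3 - <<'E'
from g import *
print(C,wpt(273,238,57),'btn',wpt(167,222,56),P(481,248,56))
im=cv2.imread('pics/w0.png')[170:290,90:370]
cv2.imwrite('pics/c1.png',cv2.resize(im,None,fx=2.8,fy=2.8,interpolation=cv2.INTER_CUBIC))
E
```

```text
[535.76672868  21.65747702  57.        ] [538.48815894  23.326096    57.        ] btn [559.24841189 -68.35975146  56.        ] [563.3661319  -71.85084135  56.        ]
```

View pics/c1.png

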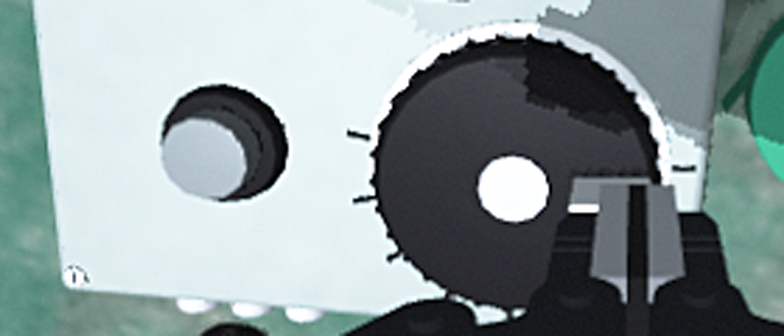

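```bash
sed -i 's/^C=.*/C=np.array([536.9,22.4,57.])/' g.py
python3 - <<'E'
from g import *
rel(111.7); print(wpt(163.2,226.4,56), [ (lambda q:(np.hypot(*q[:2]),np.degrees(np.arctan2(q[1],q[0]))))(wpt(90+x/2.8,170+y/2.8,79)-C) for x,y in [(570,178),(655,181)]])
E
```

```text
t 3.2 tcp [490.5  46.7 185.5] yaw z 111.71 x [ 0.002 -0.    -1.   ] rad 39.7 tan 34.1 gap 0.20408283252755455 F [0.7 0.4 0.5]
[564.5495544  -70.50096548  56.        ] [(np.float64(23.46918454263999), np.float64(140.9566744406223)), (np.float64(46.10121841930068), np.float64(124.93394105968355))]
```

play_rows(
  deltas=[
    {"offset":[0,0,-0.28],"twist":[0,0,0]},
    {"offset":[0.8,0,0],"twist":[0,0,0]},
    {"offset":[0.8,0,0],"twist":[0,0,0]},
    {"offset":[0.8,0,0],"twist":[0,0,0]},
    {"offset":[0.8,0,0],"twist":[0,0,0]},
    {"offset":[0,-0.2,0],"twist":[0,0,0]},
    {"offset":[0,-0.2,0],"twist":[0,0,0]},
    {"offset":[0,0,0],"twist":[0,0,0]},
  ],
)

```text
t: 4.0
tcp_pos: [506.0, 43.4, 89.9]
orientation: [-1.485, 1.004, 1.48]
ft_force: [-0.8, 0.1, 0.6]
finger_gap: -0.3
```

Run:
```python
from g import *
rel(111.7); im,s=snap('wrist','w2.png')
cv2.imwrite('pics/c2.png',cv2.resize(im[150:350,150:450],None,fx=2.6,fy=2.6,interpolation=cv2.INTER_CUBIC))
```

```text
t 4.0 tcp [506.   43.4  89.9] yaw z 111.72 x [ 0.003 -0.    -1.   ] rad 31.0 tan 20.9 gap -0.26516893806609226 F [-0.8  0.1  0.6]
```

View pics/c2.png

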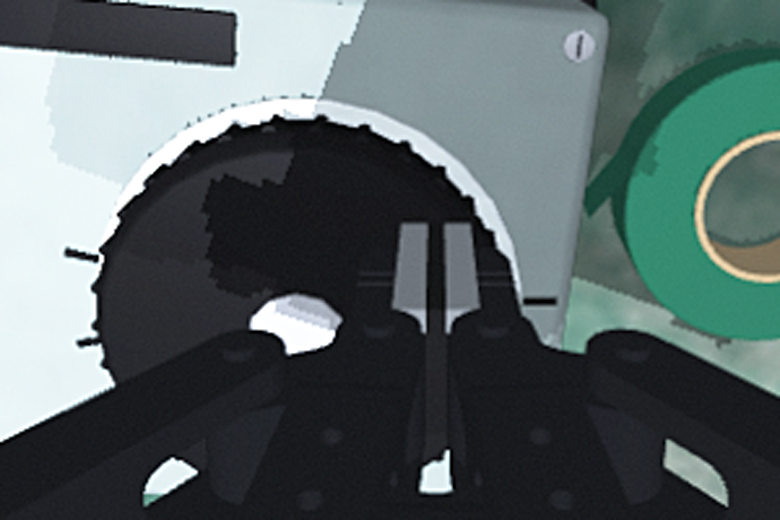

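play_rows(
  deltas=[
    {"offset":[0,-0.1,0],"twist":[0,0,0]},
    {"offset":[0,-0.1,0],"twist":[0,0,0]},
    {"offset":[0,-0.084,0.037],"twist":[0.667,0,0]},
    {"offset":[0,-0.084,0.037],"twist":[0.667,0,0]},
    {"offset":[0,-0.084,0.037],"twist":[0.667,0,0]},
  ],
)

```text
t: 4.55
tcp_pos: [515.4, 51.0, 88.5]
orientation: [-1.308, 1.143, 1.31]
ft_force: [-2.4, 0.6, 1.1]
finger_gap: -0.2
```

Run:
```python
from g import *
for p in (111.7-13.75,): rel(p)
```

```text
t 4.55 tcp [515.4  51.   88.5] yaw z 97.76 x [-0.002 -0.    -1.   ] rad 31.3 tan 17.3 gap -0.17139850327379652 F [-2.4  0.6  1.1]
```

play_rows(
  deltas=[
    {"offset":[0,-0.084,0.037],"twist":[0.667,0,0]},
    {"offset":[0,-0.084,0.037],"twist":[0.667,0,0]},
    {"offset":[0,-0.084,0.037],"twist":[0.667,0,0]},
    {"offset":[0,-0.084,0.037],"twist":[0.667,0,0]},
    {"offset":[0,-0.084,0.037],"twist":[0.667,0,0]},
    {"offset":[0,0,0],"twist":[0,0,0]},
    {"offset":[0,0,0],"twist":[0,0,0]},
  ],
)

```text
t: 5.25
tcp_pos: [528.8, 56.1, 88.5]
orientation: [-1.016, 1.32, 1.016]
ft_force: [-0.9, 0.1, 0.2]
finger_gap: 0.0
```

Run:
```python
from g import *
rel(111.7-36.7)
im,s=snap('top','top2.png'); a=im[140:280,230:420]
im2,s=snap('scene','scene2.png'); b=im2[160:260,230:380]
cv2.imwrite('pics/c3.png',np.hstack([cv2.resize(a[20:100,20:110],(450,400),interpolation=cv2.INTER_CUBIC),cv2.resize(b[:80,:70],(350,400),interpolation=cv2.INTER_CUBIC)]))
```

```text
t 5.25 tcp [528.8  56.1  88.5] yaw z 75.15 x [ 0.001 -0.    -1.   ] rad 30.5 tan 16.5 gap 0.018304911934210032 F [-0.9  0.1  0.2]
```

View pics/c3.png

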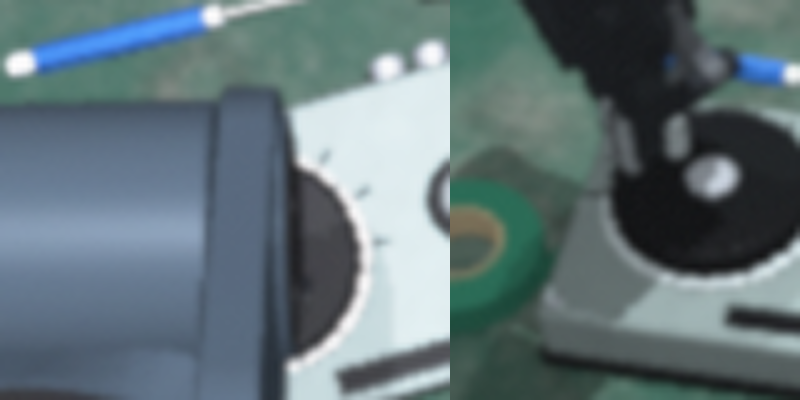

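play_rows(
  deltas=[
    {"offset":[0,-0.084,0.037],"twist":[0.667,0,0]},
    {"offset":[0,0,0],"twist":[0,0,0]},
  ],
)

```text
t: 5.55
tcp_pos: [531.6, 56.5, 88.4]
orientation: [-0.954, 1.351, 0.954]
ft_force: [-0.2, 0.7, -0.5]
finger_gap: 0.1
```

play_rows(
  deltas=[
    {"offset":[0,-0.084,0.037],"twist":[0.667,0,0]},
    {"offset":[0,0,0],"twist":[0,0,0]},
  ],
)

```text
t: 5.75
tcp_pos: [534.2, 56.7, 88.3]
orientation: [-0.894, 1.379, 0.894]
ft_force: [-0.4, -0.7, -0.7]
finger_gap: 0.0
```

play_rows(
  deltas=[
    {"offset":[0,-0.084,0.037],"twist":[0.667,0,0]},
    {"offset":[0,0,0],"twist":[0,0,0]},
  ],
)

```text
t: 5.95
tcp_pos: [536.5, 56.8, 88.2]
orientation: [-0.834, 1.406, 0.834]
ft_force: [-1.3, -0.1, 1.0]
finger_gap: 0.2
```

play_rows(
  deltas=[
    {"offset":[0,-0.084,0.037],"twist":[0.667,0,0]},
    {"offset":[0,0,0],"twist":[0,0,0]},
  ],
)

```text
t: 6.15
tcp_pos: [539.0, 56.7, 88.2]
orientation: [-0.772, 1.43, 0.774]
ft_force: [-2.7, 1.1, 1.6]
finger_gap: -0.4
```

play_rows(
  deltas=[
    {"offset":[0,-0.084,0.037],"twist":[0.667,0,0]},
    {"offset":[0,0,0],"twist":[0,0,0]},
  ],
)

```text
t: 6.35
tcp_pos: [542.5, 56.0, 88.3]
orientation: [-0.712, 1.451, 0.711]
ft_force: [-0.6, -0.8, -0.5]
finger_gap: -0.2
```

Run:
```python
from g import *
rel(111.7-59.6)
```

```text
t 6.35 tcp [542.5  56.   88.3] yaw z 52.25 x [ 0.001 -0.    -1.   ] rad 30.0 tan 16.3 gap -0.16584547739947578 F [-0.6 -0.8 -0.5]
```

play_rows(
  deltas=[
    {"offset":[0,-0.084,0.037],"twist":[0.667,0,0]},
    {"offset":[0,-0.084,0.037],"twist":[0.667,0,0]},
    {"offset":[0,0,0],"twist":[0,0,0]},
  ],
)

```text
t: 6.65
tcp_pos: [547.9, 54.3, 88.4]
orientation: [-0.589, 1.489, 0.588]
ft_force: [-0.9, 0.3, -0.4]
finger_gap: -0.2
```

play_rows(
  deltas=[
    {"offset":[0,-0.084,0.037],"twist":[0.667,0,0]},
    {"offset":[0,0,0],"twist":[0,0,0]},
  ],
)

```text
t: 6.85
tcp_pos: [549.8, 53.5, 88.2]
orientation: [-0.526, 1.506, 0.527]
ft_force: [-1.8, 0.9, 1.6]
finger_gap: -0.3
```

play_rows(
  deltas=[
    {"offset":[0,-0.042,0.019],"twist":[0.333,0,0]},
    {"offset":[0,0,0],"twist":[0,0,0]},
  ],
)

```text
t: 7.05
tcp_pos: [550.6, 53.4, 88.2]
orientation: [-0.495, 1.514, 0.497]
ft_force: [-3.4, 4.7, 3.0]
finger_gap: -0.0
```

play_rows(
  deltas=[
    {"offset":[0,-0.042,0.019],"twist":[0.333,0,0]},
    {"offset":[0,0,0],"twist":[0,0,0]},
  ],
)

```text
t: 7.25
tcp_pos: [552.1, 52.4, 88.2]
orientation: [-0.465, 1.521, 0.466]
ft_force: [-1.6, 3.1, 1.5]
finger_gap: -0.0
```

Run:
```python
from g import *
rel(111.7-77.9)
```

```text
t 7.25 tcp [552.1  52.4  88.2] yaw z 34.03 x [-0.001  0.    -1.   ] rad 29.3 tan 16.5 gap -0.047908142213811414 F [-1.6  3.1  1.5]
```

play_rows(
  deltas=[
    {"offset":[0,-0.03,0.012],"twist":[0.25,0,0]},
    {"offset":[0,0,0],"twist":[0,0,0]},
    {"offset":[0,0,0],"twist":[0,0,0]},
  ],
)

```text
t: 7.55
tcp_pos: [553.4, 51.5, 88.2]
orientation: [-0.44, 1.526, 0.44]
ft_force: [-0.3, 1.5, 0.3]
finger_gap: -0.1
```

play_rows(
  deltas=[
    {"offset":[0,-0.03,0.012],"twist":[0.25,0,0]},
    {"offset":[0,0,0],"twist":[0,0,0]},
    {"offset":[0,0,0],"twist":[0,0,0]},
  ],
)

```text
t: 7.85
tcp_pos: [554.3, 50.8, 88.3]
orientation: [-0.415, 1.53, 0.415]
ft_force: [-0.7, -0.3, 0.0]
finger_gap: -0.3
```

Run:
```python
from g import *
rel(111.7-81.3)
```

```text
t 7.85 tcp [554.3  50.8  88.3] yaw z 30.34 x [ 0. -0. -1.] rad 29.4 tan 15.6 gap -0.3227018353896133 F [-0.7 -0.3  0. ]
```

play_rows(
  deltas=[
    {"offset":[0,-0.03,0.012],"twist":[0.25,0,0]},
    {"offset":[0,0,0],"twist":[0,0,0]},
    {"offset":[0,0,0],"twist":[0,0,0]},
  ],
)

```text
t: 8.15
tcp_pos: [555.0, 50.3, 88.3]
orientation: [-0.391, 1.535, 0.391]
ft_force: [0.2, 0.3, 0.0]
finger_gap: 0.1
```

play_rows(
  deltas=[
    {"offset":[0,0.3,0],"twist":[0,0,0]},
    {"offset":[0,0.3,0],"twist":[0,0,0]},
    {"offset":[-0.8,0,0],"twist":[0,0,0]},
    {"offset":[-0.8,0,0],"twist":[0,0,0]},
    {"offset":[-0.8,0,0],"twist":[0,0,0]},
    {"offset":[0,0.6,0.6],"twist":[0,0,0]},
    {"offset":[0,0.6,0.6],"twist":[0,0,0]},
    {"offset":[0,0.6,0.6],"twist":[0,0,0]},
  ],
)

```text
t: 8.95
tcp_pos: [567.6, 141.0, 160.5]
orientation: [-0.391, 1.535, 0.391]
ft_force: [-0.4, -0.4, -0.3]
finger_gap: 0.1
```

Run:
```python
from g import *
rel(15.7)
a,_=snap('top','top3.png')
im2,s=snap('scene','scene3.png'); w,_=snap('wrist','w3.png')
cv2.imwrite('pics/c4.png',np.hstack([cv2.resize(a[160:240,250:340],(338,300),interpolation=cv2.INTER_CUBIC),cv2.resize(w,(480,300))]))
```

```text
t 8.95 tcp [567.6 141.  160.5] yaw z 28.61 x [ 0.  0. -1.] rad 61.6 tan 105.8 gap 0.08507270984322278 F [-0.4 -0.4 -0.3]
```

View pics/c4.png

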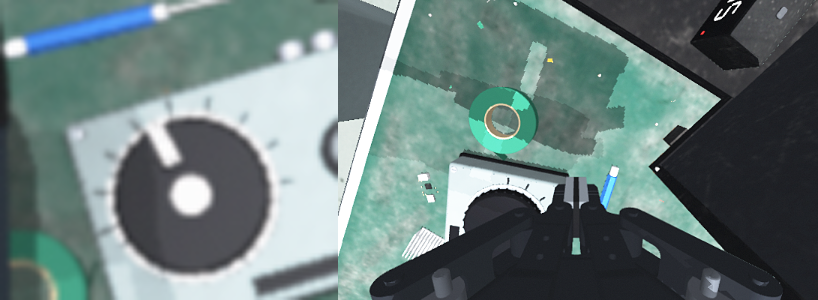

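Run:
```python
from g import *
Q=lambda x,y,z:toworld('top',250+x/3.755,160+y/3.75,z)
c=Q(190,193,57); print(c)
for p,z in [((153,123),79),((175,165),79),((168,105),40),((130,120),40),((208,103),40)]:
    q=Q(*p,z)-c; print(np.hypot(*q[:2]),np.degrees(np.arctan2(q[1],q[0])))
a=cv2.imread('pics/top3.png')[165:215,265:325]; b=cv2.imread('pics/scene3.png')[170:230,240:320]
cv2.imwrite('pics/c5.png',np.hstack([cv2.resize(a,(480,400),interpolation=cv2.INTER_CUBIC),cv2.resize(b,(320,400),interpolation=cv2.INTER_CUBIC)]))
```

```text
[536.70840421  22.41963122  57.        ]
42.8445621804671 26.861042627137696
16.103599202698682 25.329249539405886
54.25298792801416 15.238269548349802
56.801839811082466 39.867281192621604
54.23394724053804 -9.641335230085552
```

View pics/c5.png

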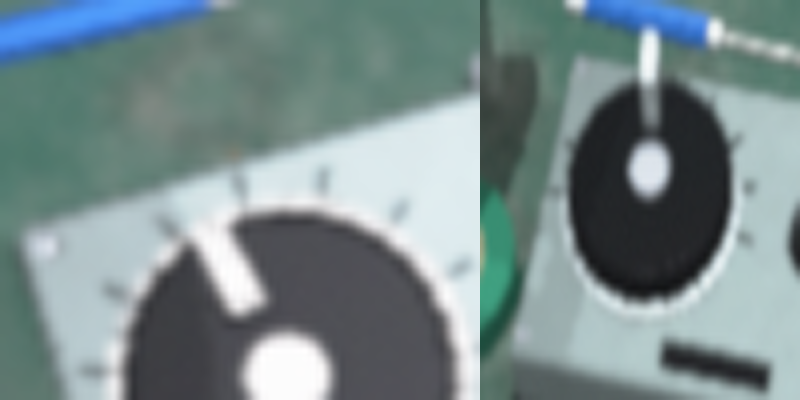

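Run:
```python
from g import *
a,_=snap('top','top4.png'); b=cv2.imread('pics/top3.png')
d=np.abs(a.astype(int)-b)[165:225,270:330]; print(d.max(), (d.max(2)>25).sum())
rel(15.7)
```

```text
2 0
t 9.15 tcp [567.2 140.1 160.1] yaw z 28.68 x [-0.001 -0.    -1.   ] rad 61.1 tan 105.1 gap -0.11050400632030316 F [ 0.1 -0.   0.2]
```

play_rows(
  deltas=[
    {"offset":[0,-0.6,-0.6],"twist":[0,0,0]},
    {"offset":[0,-0.6,-0.6],"twist":[0,0,0]},
    {"offset":[0,-0.6,-0.6],"twist":[0,0,0]},
    {"offset":[0.8,0,0],"twist":[0,0,0]},
    {"offset":[0.8,0,0],"twist":[0,0,0]},
    {"offset":[0.8,0,0],"twist":[0,0,0]},
    {"offset":[0,0,0],"twist":[0,0,0]},
  ],
)

```text
t: 9.85
tcp_pos: [544.2, 65.5, 85.9]
orientation: [-0.39, 1.54, 0.392]
ft_force: [-0.6, -0.0, -0.4]
finger_gap: -0.0
```

Run:
```python
from g import *
rel(26.7)
```

```text
t 9.85 tcp [544.2  65.5  85.9] yaw z 28.54 x [-0.005 -0.    -1.   ] rad 25.9 tan 35.2 gap -0.030845935380166688 F [-0.6 -0.  -0.4]
```

play_rows(
  deltas=[
    {"offset":[0,-0.2,0.17],"twist":[0.28,0,0]},
    {"offset":[0,-0.2,0],"twist":[0,0,0]},
    {"offset":[0,-0.17,0],"twist":[0,0,0]},
    {"offset":[0,0,0],"twist":[0,0,0]},
    {"offset":[0,0,0],"twist":[0,0,0]},
  ],
)

```text
t: 10.35
tcp_pos: [558.7, 53.3, 88.7]
orientation: [-0.365, 1.539, 0.365]
ft_force: [-0.4, -0.1, -0.5]
finger_gap: -0.1
```

play_rows(
  deltas=[
    {"offset":[0,-0.03,0],"twist":[0,0,0]},
    {"offset":[0,0,0],"twist":[0,0,0]},
    {"offset":[0,0,0],"twist":[0,0,0]},
  ],
)

```text
t: 10.65
tcp_pos: [558.9, 52.7, 88.3]
orientation: [-0.365, 1.54, 0.365]
ft_force: [-0.3, -0.0, -0.1]
finger_gap: 0.1
```

Run:
```python
from g import *
rel(26.7)
```

```text
t 10.65 tcp [558.9  52.7  88.3] yaw z 26.67 x [-0.  0. -1.] rad 33.3 tan 17.2 gap 0.1286931584187917 F [-0.3 -0.  -0.1]
```

play_rows(
  deltas=[
    {"offset":[0,-0.05,0],"twist":[0,0,0]},
    {"offset":[0,-0.03,0.01],"twist":[0.25,0,0]},
    {"offset":[0,0,0],"twist":[0,0,0]},
  ],
)

```text
t: 10.95
tcp_pos: [560.4, 50.5, 88.3]
orientation: [-0.34, 1.544, 0.34]
ft_force: [0.4, 0.4, -0.2]
finger_gap: 0.1
```

play_rows(
  deltas=[
    {"offset":[0,-0.03,0.01],"twist":[0.25,0,0]},
    {"offset":[0,-0.03,0.01],"twist":[0.25,0,0]},
    {"offset":[0,0,0],"twist":[0,0,0]},
  ],
)

```text
t: 11.25
tcp_pos: [561.7, 49.1, 88.3]
orientation: [-0.293, 1.551, 0.293]
ft_force: [0.1, -1.0, -0.0]
finger_gap: 0.1
```

Run:
```python
from g import *
rel(26.7); rel(21.5)
```

```text
t 11.25 tcp [561.7  49.1  88.3] yaw z 21.41 x [ 0. -0. -1.] rad 34.2 tan 12.7 gap 0.10302855035920377 F [ 0.1 -1.  -0. ]
t 11.25 tcp [561.7  49.1  88.3] yaw z 21.41 x [ 0. -0. -1.] rad 32.9 tan 15.8 gap 0.10302855035920377 F [ 0.1 -1.  -0. ]
```

Contact angle now ≈ 90°; back off along the same way and look.

play_rows(
  deltas=[
    {"offset":[0,0.3,0],"twist":[0,0,0]},
    {"offset":[0,0.3,0],"twist":[0,0,0]},
    {"offset":[-0.8,0,0],"twist":[0,0,0]},
    {"offset":[-0.8,0,0],"twist":[0,0,0]},
    {"offset":[-0.8,0,0],"twist":[0,0,0]},
    {"offset":[0,0.6,0.6],"twist":[0,0,0]},
    {"offset":[0,0.6,0.6],"twist":[0,0,0]},
    {"offset":[0,0.6,0.6],"twist":[0,0,0]},
  ],
)

```text
t: 12.05
tcp_pos: [585.4, 137.6, 160.5]
orientation: [-0.295, 1.55, 0.295]
ft_force: [1.2, 0.1, 0.8]
finger_gap: 0.0
```

Run:
```python
from g import *
snap('top','top5.png')
a=cv2.imread('pics/top5.png')[165:215,265:325]; b=snap('scene','scene5.png')[0][170:230,240:320]
cv2.imwrite('pics/c6.png',np.hstack([cv2.resize(a,(480,400),interpolation=cv2.INTER_CUBIC),cv2.resize(b,(320,400),interpolation=cv2.INTER_CUBIC)]))
rel(15.7)
```

```text
t 12.15 tcp [585.7 138.9 160.3] yaw z 21.67 x [ 0.001  0.001 -1.   ] rad 78.5 tan 99.0 gap 0.36093359621058013 F [ 0.1 -0.7 -0. ]
```

View pics/c6.png

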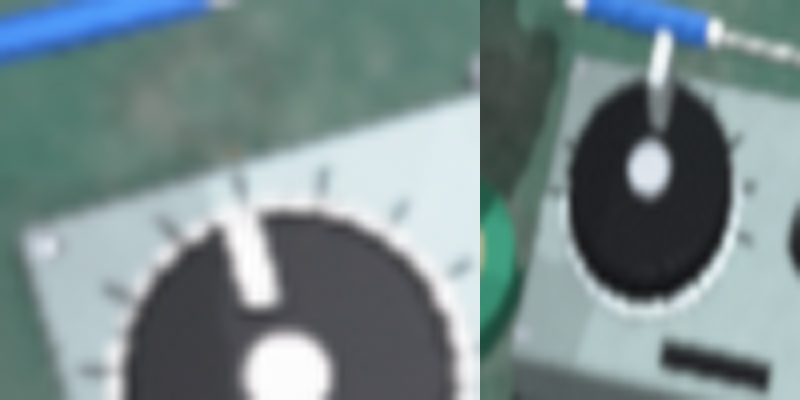

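play_rows(
  deltas=[
    {"offset":[0,-0.78,-0.407],"twist":[0,0,0]},
    {"offset":[0,-0.78,-0.407],"twist":[0,0,0]},
    {"offset":[0,-0.78,-0.407],"twist":[0,0,0]},
    {"offset":[0,-0.78,-0.407],"twist":[0,0,0]},
    {"offset":[0,-0.78,-0.407],"twist":[0,0,0]},
    {"offset":[0,-0.78,-0.407],"twist":[0,0,0]},
    {"offset":[0,-0.78,-0.407],"twist":[0,0,0]},
    {"offset":[0,-0.78,-0.407],"twist":[0,0,0]},
  ],
)

```text
t: 12.95
tcp_pos: [562.4, -74.9, 160.2]
orientation: [-0.295, 1.551, 0.295]
ft_force: [0.3, -1.0, 0.0]
finger_gap: -0.0
```

play_rows(
  deltas=[
    {"offset":[0,0,0],"twist":[0,0,0]},
    {"offset":[0.8,0,0],"twist":[0,0,0]},
    {"offset":[0.8,0,0],"twist":[0,0,0]},
    {"offset":[0,0,0],"twist":[0,0,0]},
    {"offset":[0,0,0],"twist":[0,0,0]},
  ],
)

```text
t: 13.45
tcp_pos: [563.1, -73.5, 112.6]
orientation: [-0.295, 1.551, 0.295]
ft_force: [-0.7, -0.2, 0.7]
finger_gap: -0.1
```

play_rows(
  deltas=[
    {"offset":[0.5,0.06,0.02],"twist":[0,0,0]},
    {"offset":[0.4,0,0],"twist":[0,0,0]},
    {"offset":[0.1,0,0],"twist":[0,0,0]},
    {"offset":[0,0,0],"twist":[0,0,0]},
  ],
)

```text
t: 13.85
tcp_pos: [562.8, -71.9, 81.7]
orientation: [-0.294, 1.552, 0.295]
ft_force: [-0.4, -0.0, -0.6]
finger_gap: -0.5
```

play_rows(
  deltas=[
    {"offset":[0.1,0,0],"twist":[0,0,0]},
    {"offset":[0,0,0],"twist":[0,0,0]},
    {"offset":[0,0,0],"twist":[0,0,0]},
  ],
)

```text
t: 14.15
tcp_pos: [563.4, -72.1, 79.7]
orientation: [-0.295, 1.55, 0.294]
ft_force: [-0.4, 0.7, 2.9]
finger_gap: 0.1
```

play_rows(
  deltas=[
    {"offset":[0.08,0,0],"twist":[0,0,0]},
    {"offset":[0,0,0],"twist":[0,0,0]},
    {"offset":[0,0,0],"twist":[0,0,0]},
  ],
)

```text
t: 14.45
tcp_pos: [563.4, -72.1, 77.1]
orientation: [-0.295, 1.55, 0.294]
ft_force: [0.4, 0.0, 3.9]
finger_gap: 0.0
```

play_rows(
  deltas=[
    {"offset":[0.05,0,0],"twist":[0,0,0]},
    {"offset":[0,0,0],"twist":[0,0,0]},
    {"offset":[0,0,0],"twist":[0,0,0]},
  ],
)

```text
t: 14.75
tcp_pos: [563.4, -72.1, 75.5]
orientation: [-0.295, 1.55, 0.294]
ft_force: [1.6, 0.5, 5.1]
finger_gap: -0.0
```

play_rows(
  deltas=[
    {"offset":[0.05,0,0],"twist":[0,0,0]},
    {"offset":[0,0,0],"twist":[0,0,0]},
    {"offset":[0,0,0],"twist":[0,0,0]},
  ],
)

```text
t: 15.05
tcp_pos: [563.5, -72.1, 74.9]
orientation: [-0.295, 1.55, 0.294]
ft_force: [-3.0, 0.9, 16.2]
finger_gap: -0.2
```

play_rows(
  deltas=[
    {"offset":[-0.2,0,0],"twist":[0,0,0]},
    {"offset":[-0.6,0,0],"twist":[0,0,0]},
    {"offset":[-0.8,0,0],"twist":[0,0,0]},
    {"offset":[-0.8,0,0],"twist":[0,0,0]},
    {"offset":[-0.8,0,0],"twist":[0,0,0]},
    {"offset":[-0.8,0,0],"twist":[0,0,0]},
    {"offset":[0,0,0],"twist":[0,0,0]},
    {"offset":[0,0,0],"twist":[0,0,0]},
  ],
)

```text
t: 15.85
tcp_pos: [562.7, -72.0, 193.4]
orientation: [-0.294, 1.551, 0.295]
ft_force: [-0.3, -0.2, 0.6]
finger_gap: 0.1
```

Run:
```python
from g import *
print(ctrl.sense()['ft_force'])
a=snap('top','top6.png')[0][140:280,230:420]; w=snap('wrist','w6.png')[0]; s=snap('scene','s6.png')[0][150:280,200:408]
cv2.imwrite('pics/c7.png',np.vstack([cv2.resize(np.hstack([cv2.resize(a,(407,300)),cv2.resize(s,(393,300))]),(800,300)),cv2.resize(w[100:340],(800,300))]))
```

```text
[-0.3173907  -0.17133525  0.57551087]
```

View pics/c7.png

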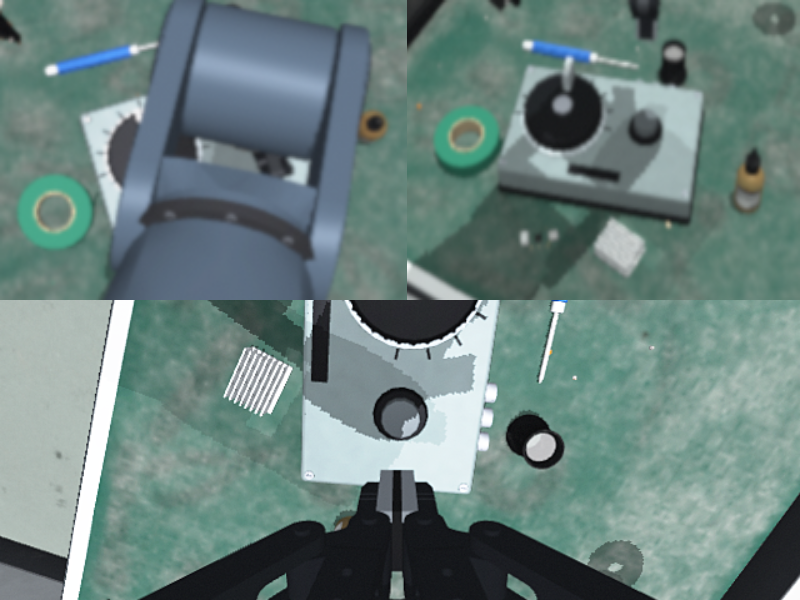

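The button is up, the tab still points at the fifth tick, the bystanders look undisturbed and the robot is clear of everything.

Run:
```python
from h import *
print(ctrl.hand_in())
```

```text
the job is handed in; nothing more can be done
None
```

I turned the dial clockwise four clicks with the shut fingertips, pressed the store button fully down and released it, then handed the job in at about 16 s of the 51 s allowed. No verdict was reported.

- **Dial:** After my first push, the tab sat half-way between the third and fourth click, at about 85°. I nudged it to about 90°, and from there it snapped on. The pictures after that show the tab at the fifth tick, four clicks (about 96°) from where it started.
- **Store button:** The force rose to about 5 N over the travel, then to 16 N as the button reached its stop. The final picture looks like it is back up, but I did not measure its height.
- **Surroundings:** By eye, the loose things are where they were. The gripper hung clear, with about 0.6 N on the wrist, which is sensor noise.
- **Disagreement:** The top and wrist cameras placed the dial centre about 3 mm apart and the button under 2 mm apart. I averaged them, and both the push and the press worked.

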